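# Seat a woodblock in the tilted carving rest

## Robot

A 7-joint arm with a two-finger parallel gripper is mounted at the origin on the work surface. World frame = base frame: x ahead of the robot, y to its left, z up, the work surface at z = 0. Lengths are in m, angles in rad, forces in N, time in s.
With the tool pointing down it reaches from about 0.425 to 0.925 m from the base axis. Payload 6.8 kg.
Tool frame: the origin (TCP) lies midway between the tips of the shut fingers; the grasp point (between the pads) lies 19 mm behind it (bot.pinch_z is the distance from the TCP to the grasp point, in m); z points along the fingers, y is the line along which they close (so a half turn about z gives the same grasp; the last joint's range is limited). The gripper opens to 85 mm and grips with 20 to 120 N. Pads are 22 mm wide; open, the fingers measure 114 mm over their backs; the gripper's body (76 mm by 85 mm) begins 54 mm behind the grasp point. The pads swing forward as they close: fully open they stand 13 mm farther back than shut.
Start: joints at [-1.334, 0.477, 0.022, 1.555, -0.011, 1.109, -0.083], TCP at [0.228, 0.635, 0.231] pointing down, gripper open.
Joint ranges: [-2.96, 2.96], [-0.34, 2.1], [-1.41, 1.46], [0.24, 2.44], [-1.37, 4.51], [0.17, 1.92], [-2.96, 2.96]. Speed limits (rad/s): [2.39, 2.39, 3.14, 3.14, 3.14, 3.14, 3.14].

## Interface

Orientations are given as a unit quaternion [w, x, y, z].
In Python, from station import bot, imaging gives the robot as it stands. The module is installed in compiled form; this text tells all that it offers.
- The arm moves only by the tool carry_out, never from a script. Its argument "targets" is a list of rows, each a list of 5 numbers: the shift along the tool's x, y, z in cm, then the turn about the tool's z in degrees, then the opening, from -1 (shut) to 1 (fully open). In form: [[x, y, z, yaw, gripper], ...]. A call has 1 to 12 rows; each row shifts and turns the commanded pose from where the row before left it, along the tool's axes as they then stand; what a row does not reach is not made up. A row lasts 1/10 s, in which the tool goes at most 50 mm and 8.59 degrees, less where a joint would pass 70% of its speed; a pose out of reach is approached as far as the arm can. A call is refused whole if a number of a shift passes 5 or a number of a turn 8.59, either way. A call with a gripper value outside its range is refused whole. The fingers move at their own pace and stop on an object; "force" is the grip in N (left out, the last holds). Time passes only in rows, so rows that do not move let the fingers close. It gives the time, the measured TCP pose, the force, the opening and the grip force at its end, in the units of the state.
- bot.get_obs(): the state, without advancing time (a new reading comes with each control period).
- imaging.read_camera(name): name is "scene" or "top" or "wrist"; returns the picture (480x640x3 uint8, red, green, blue); there is no depth.
- imaging.calibration(name): a dict with "fx", "fy", "cx", "cy" (pixels), "k1" (the pictures are not rectified: a ray, as slopes to the right and down, at radius r is drawn at 1 + k1 r^2 times it, then the intrinsics apply), "extrinsics" (4x4, takes a point from world to camera coordinates). Camera axes: x right, y up, looking along -z (the intrinsics and any distortion apply to the point x, -y, -z); pixel columns grow to the right and rows downward; lengths in m; the calibration is good to about 2 mm. A picture is of the moment at which its call begins: read the wrist's pose just before it. calibration takes no time and is no camera call; for the wrist camera it gives the pose at the moment of the call.
- bot.hand_in(): hands the job in; it is judged then, once.
The state is a dict: "t": time; "q": joint angles; "joint_vel": joint speeds; "joint_torque": joint torques, N m; "eef_pos": TCP position; "tool_rot": TCP orientation; "contact_force": force on the tool from outside, world axes, zero at the start; "torque": the same for the moment, N m; "gripper_width": opening from 0.0 (shut) to 1.0 (fully open); "grasp_force": force on a finger pad.
Only numpy, scipy, OpenCV 4.12 (cv2) and the standard library are available. Lean on these libraries where they do the work, as an engineer would, in place of code of your own. Each camera call takes 0.05 s, during which the arm holds its last target. There are 200 camera calls.

## Task

Put the small carved woodblock, carved face up, into the recess of the sloping carving rest and press it gently past the sprung jaw until it is fully home, its face flush with the rim all round. Leave the slope of the rest as it is set, and do not disturb the large block, the bottle, the mallet or the gouge.

Things in the scene. Friction and masses are not known exactly. Their poses are not given: they have to be found in the camera images.
- block: The small carved woodblock, loose, pale wood, 60 mm (its x) by 110 mm (its y) by 30 mm thick (z). Starts flat on the table, carved face up. Origin: centre of the underside; z points out of the carved face. The relief lies within the 30 mm, so the top may be pressed like a flat face. It fits either way round (half turn about z).
- recess (a point): Centre of the mouth of the recess in the rest's sloping board, in the plane of the rim. x points up the slope (roughly away from the robot), y level along the recess, z out of the board. The recess is 63 mm (x) by 114 mm (y), 30 mm deep, flat floor: a seated block is flush. Flat rim 53 mm wide above and below, 38 mm at the ends; no room for fingers in the recess beside the block.
- board (a joint): Slope of the rest's board in rad from level (0.40 to 0.60), held by a stiff friction hinge along the board's lower edge, which faces the robot. The board is 170 mm up the slope, 190 mm wide and 42 mm thick.
- rest: Wooden base of the carving rest, fixed to the table, 200 mm (x) by 210 mm (y) by 18 mm. Origin: centre of its underside. The hinge line is 85 mm to its -x side and 28 mm above the table; the centre of the recess is 85 mm up the slope from the hinge line.
- big_block: Bystander: large carved block, 100 mm by 150 mm by 28 mm, too large for the recess. Origin: centre of the underside.
- bottle: Bystander: clear plastic bottle, standing, 64 mm across, 200 mm tall. Origin: centre of the underside.
- mallet: Bystander: carver's wooden mallet standing on its head, 80 mm across, 225 mm tall. Origin: centre of the underside.
- gouge: Bystander: carving gouge lying on the table along its y, 183 mm long, 20 mm high. Origin: near its middle, on the table.
- jaw (a joint): Steel jaw, 70 mm long, in the middle of the recess's upper (+x) wall, sprung with about 3 N; 0 = out, up to 0.008 m pushed back. Its face slopes from the wall 2 mm below the rim to 5.5 mm out of it 16 mm below, then straight down. It holds the block against the lower wall, so weight does not seat it: pressing it in takes about 5 to 15 N.
Mind the look-alikes: they are no part of the job. What is shaped like the block but black or pink is not meant.

How it is judged:
By the outcome, as a careful person would: the job done as asked, in the order asked, and still so for the second after the job is handed in, with the robot touching nothing.
It also fails if it takes over 48 s, if anything falls off the work surface, if the arm or the gripper's body presses on something with over 40 N, if the wrist force passes 120 N, or if a joint passes its speed limit or range.

## Working session

There is one attempt and no reset: what is moved stays moved. The work goes in short steps, Python scripts to look and compute and a tool call to move; the robot and the scene stay as the last step left them, time stands still between calls to the robot, and variables do not carry over. Pictures are saved under pics/ and viewed, at most 10 in all, crops included, and the job is handed in when it is done.

Besides the shell and the picture viewer there is one more tool, called after "Emit:" by a JSON object that holds its "method" and its "body". carry_out: Moves the arm, as the interface text tells. Its arguments: {"type":"object","properties":{"targets":{"type":"array"},"force":{"type":"number"}},"required":["targets"]}

```bash
mkdir -p pics
python3 - <<'E'
from station import bot, imaging
import cv2,numpy as np
for n in ("scene","top"):
    im=imaging.read_camera(n); cv2.imwrite(f"pics/{n}0.png",im[:,:,::-1])
    c=imaging.calibration(n); print(n,{k:(np.round(v,4).tolist()) for k,v in c.items()})
o=bot.get_obs(); print(o, bot.pinch_z)
E
```

```text
scene {'fx': 495.3792, 'fy': 495.3792, 'cx': 307.2931, 'cy': 246.332, 'k1': -0.06, 'extrinsics': [[0.701, 0.7132, 0.0066, -0.427], [-0.6171, 0.6019, 0.5068, 0.3447], [0.3575, -0.3594, 0.862, -1.3581], [0.0, 0.0, 0.0, 1.0]]}
top {'fx': 492.3369, 'fy': 492.3369, 'cx': 315.1943, 'cy': 235.1371, 'k1': -0.0265, 'extrinsics': [[-0.0262, -0.9997, 0.0003, 0.0097], [0.9775, -0.0255, 0.2093, -0.5876], [-0.2093, 0.0058, 0.9778, -1.1828], [0.0, 0.0, 0.0, 1.0]]}
{'t': 0.1, 'q': array([-1.33408406,  0.47773517,  0.02236209,  1.55633158, -0.01150432,
        1.10935047, -0.08308941]), 'joint_vel': array([-0.00138324, -0.00297308,  0.00097317, -0.00201314, -0.0004872 ,
        0.00241478,  0.00025386]), 'joint_torque': array([ 4.56798618e-03, -5.97765326e+01,  1.61389131e+00, -2.81956351e+01,
        1.28733294e-02,  5.07062359e-03, -1.14539682e-05]), 'eef_pos': array([0.22800176, 0.63475208, 0.23042032]), 'tool_rot': array([-8.14190988e-05,  1.71547510e-01,  9.85175483e-01, -8.44141513e-04]), 'contact_force': array([-0.46209202, -0.9719719 , -0.80017222]), 'torque': array([-0.00090424, -0.0298314 , -0.04344136]), 'grasp_force': 0.0, 'gripper_width': 0.9986732485052816} 0.0187
```

View pics/top0.png

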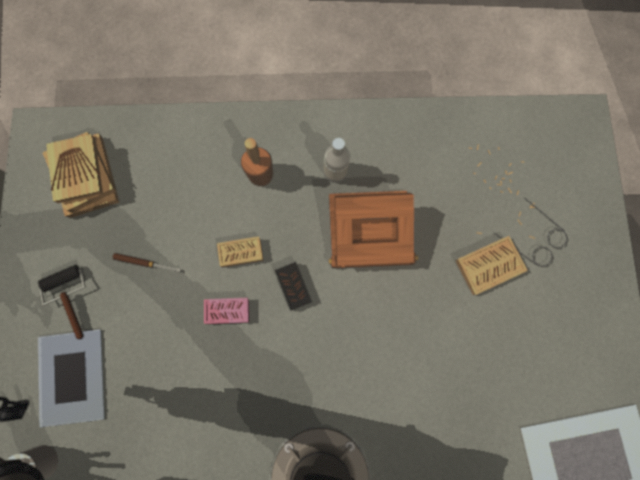

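View pics/scene0.png

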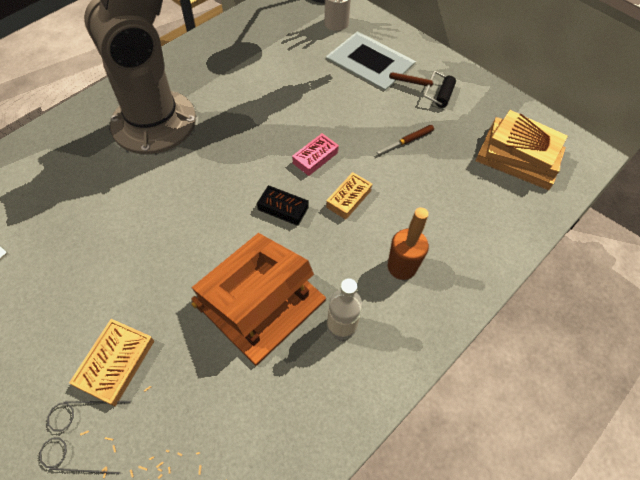

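The pale pieces are: small block at top (240,251) / scene (349,195), big block at top (492,265) / scene (112,362), and the stacked pale blocks at top (75,170). The pink (226,311) and black (293,286) pieces are decoys. The small pale block fits, being about 60x110 and pale. I'll confirm it and look at the rest in one enlarged crop.

```bash
cat > h.py <<'E'
from station import bot, imaging
import cv2, numpy as np
from scipy.spatial.transform import Rotation as R
def undist(c,px):
    px=np.atleast_2d(np.asarray(px,float)); d=np.stack([(px[:,0]-c['cx'])/c['fx'],(px[:,1]-c['cy'])/c['fy']],1)
    u=d.copy()
    for _ in range(20): u=d/(1+c['k1']*(u**2).sum(1,keepdims=True))
    return u
def rays(c,px):
    E=np.asarray(c['extrinsics']); u=undist(c,px); d=np.stack([u[:,0],-u[:,1],-np.ones(len(u))],1)@E[:3,:3]
    return -E[:3,:3].T@E[:3,3], d/np.linalg.norm(d,axis=1,keepdims=True)
def onplane(c,px,z):
    o,d=rays(c,px); return o+d*((z-o[2])/d[:,2])[:,None]
def tri(views):  # list of (c,px) single pixel each -> point, residual m
    A=np.zeros((3,3)); b=np.zeros(3); L=[]
    for c,p in views:
        o,d=rays(c,p); P=np.eye(3)-np.outer(d[0],d[0]); A+=P; b+=P@o; L.append((P,o))
    x=np.linalg.solve(A,b); return x, max(np.linalg.norm(P@(x-o)) for P,o in L)
def proj(c,X):
    E=np.asarray(c['extrinsics']); p=np.atleast_2d(X)@E[:3,:3].T+E[:3,3]; u=np.stack([p[:,0]/-p[:,2],p[:,1]/p[:,2]],1)
    u*=1+c['k1']*(u**2).sum(1,keepdims=True); return np.stack([u[:,0]*c['fx']+c['cx'],u[:,1]*c['fy']+c['cy']],1)
E
python3 - <<'E'
from h import *
t=cv2.imread('pics/top0.png'); s=cv2.imread('pics/scene0.png'); ct=imaging.calibration('top')
hsv=cv2.cvtColor(t,cv2.COLOR_BGR2HSV); m=cv2.inRange(hsv,(14,70,110),(30,255,255))
m=cv2.morphologyEx(m,cv2.MORPH_CLOSE,np.ones((7,7)))
for c in cv2.findContours(m,0,2)[0]:
    if cv2.contourArea(c)>300:
        r=cv2.minAreaRect(c); b=cv2.boxPoints(r); P=onplane(ct,b,.03)
        print(np.round(r[0]),np.round(P.mean(0),3),np.round(np.linalg.norm(np.diff(P,axis=0),axis=1),3),np.round(P[:,:2],3).tolist())
print('rest approx',onplane(ct,[[375,230]],.08))
a=cv2.resize(t[225:275,205:275],None,fx=5,fy=5,interpolation=2)
b=cv2.resize(t[180:280,320:425],None,fx=3.8,fy=3.8,interpolation=2)
d=cv2.resize(s[225:365,185:330],None,fx=4,fy=4,interpolation=2)
out=np.zeros((600,800,3),np.uint8)
bb=b[:,:400]; out[:bb.shape[0],:bb.shape[1]]=bb; 
a=cv2.resize(a,None,fx=.8,fy=.8); out[390:390+a.shape[0],:a.shape[1]]=a
d=cv2.resize(s[225:365,185:318],None,fx=3,fy=3,interpolation=2); out[:d.shape[0],400:400+d.shape[1]]=d
cv2.imwrite('pics/c1.png',out)
E
```

```text
[239. 251.] [0.558 0.191 0.03 ] [0.114 0.063 0.113] [[0.581, 0.253], [0.597, 0.14], [0.535, 0.13], [0.519, 0.242]]
[491. 265.] [ 0.505 -0.457  0.03 ] [0.165 0.104 0.162] [[0.521, -0.364], [0.585, -0.515], [0.487, -0.549], [0.425, -0.4]]
[ 77. 173.] [0.784 0.629 0.03 ] [0.163 0.223 0.157] [[0.873, 0.741], [0.908, 0.582], [0.694, 0.52], [0.66, 0.674]]
rest approx [[ 0.59310751 -0.15527495  0.08      ]]
```

View pics/c1.png

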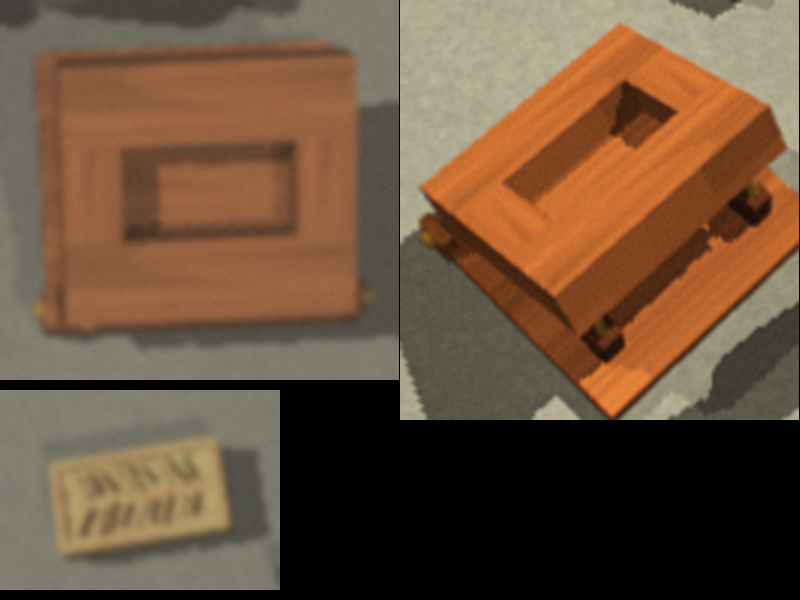

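The crop confirms the block: pale wood, carved face up, about 60x110, at (0.56, 0.19), yaw about 8°. The recess mouth corners sit near top-crop (123,149)…(297,236). Next I'll move over the block.

Emit:
{"method": "carry_out", "body": {"targets": [[-3.84,-2.55,-0.5,0,1],[-3.84,-2.55,-0.5,0,1],[-3.84,-2.55,-0.5,0,1],[-3.84,-2.55,-0.5,0,1],[-3.84,-2.55,-0.5,0,1],[-3.84,-2.55,-0.5,0,1],[-3.84,-2.55,-0.5,0,1],[-3.84,-2.55,-0.5,0,1],[-3.84,-2.55,-0.5,0,1],[-3.84,-2.55,-0.5,0,1],[-3.84,-2.55,-0.5,0,1],[-3.84,-2.55,-0.5,0,1]]}}

```text
t: 1.3
eef_pos: [0.559, 0.1898, 0.2913]
tool_rot: [-0.0, 0.172, 0.985, -0.0]
contact_force: [0.5, 0.5, -0.3]
gripper_width: 1.0
grasp_force: 0.0
```

Emit:
{"method": "carry_out", "body": {"targets": [[0,0,0,7.8,1],[0,0,0,7.8,1],[0,0,0,7.8,1],[0,0,0,7.8,1],[0,0,0,7.8,1],[0,0,0,7.8,1],[0,0,0,7.8,1],[0,0,0,7.8,1],[0,0,0,0,1],[0,0,0,0,1]]}}

```text
t: 2.3
eef_pos: [0.5582, 0.1916, 0.291]
tool_rot: [-0.0, 0.656, 0.755, -0.0]
contact_force: [0.1, -0.9, -0.4]
gripper_width: 1.004
grasp_force: 0.0
```

Run:
```python
from h import *
o=bot.get_obs(); c=imaging.calibration('wrist'); im=imaging.read_camera('wrist'); cv2.imwrite('pics/w1.png',im[:,:,::-1])
print(o['t'],o['eef_pos'],np.round(R.from_quat(np.roll(o['tool_rot'],-1)).as_matrix(),3).tolist(),o['q'])
print({k:np.round(v,4).tolist() for k,v in c.items()}); print(rays(c,[[320,240]]))
```

```text
2.3 [0.55817634 0.19160592 0.29103054] [[-0.14, 0.99, -0.0], [0.99, 0.14, -0.0], [-0.0, -0.0, -1.0]] [-0.77786107  0.29902241  0.432389    1.71662656 -0.13515682  1.15597658
 -0.1669346 ]
{'fx': 399.3974, 'fy': 399.3974, 'cx': 319.9493, 'cy': 242.1496, 'k1': -0.028, 'extrinsics': [[0.99, 0.1409, -0.0016, -0.5788], [-0.1337, 0.9355, -0.327, -0.0426], [-0.0445, 0.324, 0.945, -0.4736], [0.0, 0.0, 0.0, 1.0]]}
(array([0.54625902, 0.27483822, 0.4327081 ]), array([[ 0.04395039, -0.31891116, -0.94676504]]))
```

View pics/w1.png

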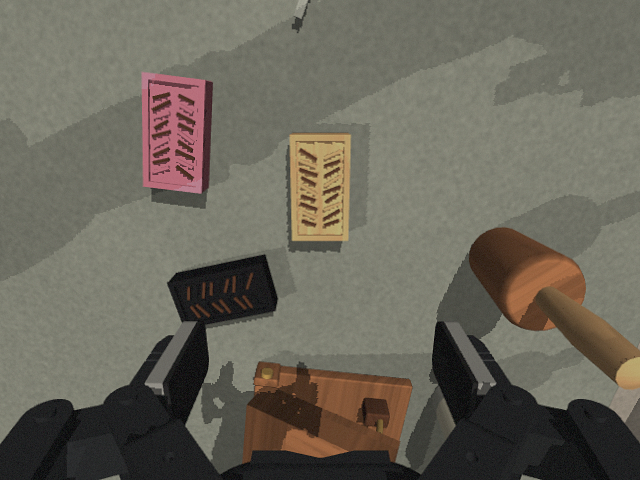

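The wrist picture shows the pale block at (320,187), nearly axis-aligned. The black and pink look-alikes are at left, the mallet at right, and the rest at the bottom. Now I'll measure the block.

```bash
cat >> h.py <<'E'
def blockrect(c,im,z,roi,lo=(14,60,110),hi=(32,255,255)):
    hsv=cv2.cvtColor(im,cv2.COLOR_BGR2HSV); m=cv2.inRange(hsv,lo,hi); k=np.zeros_like(m); x0,y0,x1,y1=roi; k[y0:y1,x0:x1]=255
    m=cv2.morphologyEx(m&k,cv2.MORPH_CLOSE,np.ones((9,9)))
    ct=max(cv2.findContours(m,0,1)[0],key=cv2.contourArea)[:,0].astype(float)
    P=onplane(c,ct,z)[:,:2]; r=cv2.minAreaRect((P*1000).astype(np.float32)); return np.array(r[0])/1000,r[1],r[2],cv2.boxPoints(r)
E
python3 - <<'E'
from h import *
c=imaging.calibration('wrist'); im=cv2.imread('pics/w1.png')
print(blockrect(c,im,.03,(250,100,400,270)))
g=im[185,275:365]; print(g[:,2].tolist()); g=im[120:255,297]; print(g[:,2].tolist())
E
```

```text
(array([0.5569743 , 0.19378497]), (60.881141662597656, 110.56675720214844), 7.939626216888428, array([[519.1893 , 244.33368],
       [534.46185, 134.82678],
       [594.75934, 143.23627],
       [579.48676, 252.74316]], dtype=float32))
[134, 133, 128, 126, 129, 130, 132, 132, 129, 130, 132, 107, 74, 75, 72, 129, 179, 184, 184, 187, 186, 169, 171, 187, 187, 187, 185, 180, 171, 170, 177, 183, 191, 145, 111, 129, 124, 115, 101, 90, 124, 169, 187, 183, 185, 185, 186, 187, 183, 185, 188, 185, 172, 151, 169, 188, 189, 186, 190, 191, 181, 172, 167, 136, 127, 161, 180, 187, 177, 179, 187, 184, 185, 189, 159, 115, 109, 105, 110, 110, 110, 110, 109, 113, 114, 112, 112, 113, 112, 114]
[112, 109, 115, 114, 108, 108, 111, 109, 112, 109, 110, 114, 103, 134, 152, 189, 185, 186, 188, 188, 178, 120, 191, 185, 189, 186, 188, 186, 184, 189, 186, 186, 187, 185, 186, 188, 189, 187, 186, 187, 186, 186, 187, 188, 191, 185, 190, 187, 186, 187, 185, 185, 168, 169, 167, 171, 168, 168, 169, 169, 167, 173, 179, 164, 181, 171, 170, 169, 172, 169, 171, 164, 150, 162, 186, 186, 184, 184, 182, 169, 169, 168, 162, 164, 166, 172, 172, 177, 186, 186, 180, 171, 169, 172, 171, 169, 169, 167, 169, 170, 175, 184, 184, 184, 178, 165, 164, 165, 163, 166, 166, 163, 163, 170, 179, 173, 186, 188, 189, 188, 167, 89, 76, 75, 75, 74, 76, 76, 81, 75, 101, 133, 126, 126, 126]
```

Emit:
{"method": "carry_out", "body": {"targets": [[-4.75,0,0,0,1],[-4.75,0,0,0,1],[-4.75,0,0,0,1],[-4.75,0,0,0,1],[-4.75,0,0,0,1],[-4.75,0,0,0,1],[0,0,0,0,1],[0,0,0,0,1]]}}

```text
t: 3.15
eef_pos: [0.5971, -0.0923, 0.2912]
tool_rot: [-0.0, 0.658, 0.753, -0.0]
contact_force: [0.1, 1.3, 0.4]
gripper_width: 1.006
grasp_force: 0.0
```

```bash
cat > snap.py <<'E'
import sys,pickle; from h import *
o=bot.get_obs(); c=imaging.calibration('wrist'); im=imaging.read_camera('wrist'); n=sys.argv[1]
cv2.imwrite(f'pics/{n}.png',im[:,:,::-1]); pickle.dump(c,open(f'{n}.pkl','wb')); print(o['t'],o['eef_pos'],np.round(o['joint_vel'],3).max())
E
python3 snap.py w2
```

```text
3.15 [ 0.59705774 -0.09231781  0.29117987] 0.004
```

Emit:
{"method": "carry_out", "body": {"targets": [[-4.5,0,0,0,1],[-4.5,0,0,0,1],[0,0,0,0,1],[0,0,0,0,1]]}}

```text
t: 3.6
eef_pos: [0.6097, -0.1791, 0.291]
tool_rot: [-0.0, 0.657, 0.754, 0.0]
contact_force: [1.0, 1.3, -0.7]
gripper_width: 1.004
grasp_force: 0.0
```

```bash
python3 snap.py w3; python3 -c "
import cv2,numpy as np
a=cv2.imread('pics/w2.png');b=cv2.imread('pics/w3.png')
cv2.imwrite('pics/w23.png',cv2.resize(np.vstack([a[:,100:540],b[:,100:540]]),None,fx=.6,fy=.6) if 0 else np.hstack([cv2.resize(x[:,110:510],(400,480)) for x in (a,b)]))"
```

```text
3.6 [ 0.6097364  -0.17908282  0.29101005] 0.007
```

View pics/w23.png

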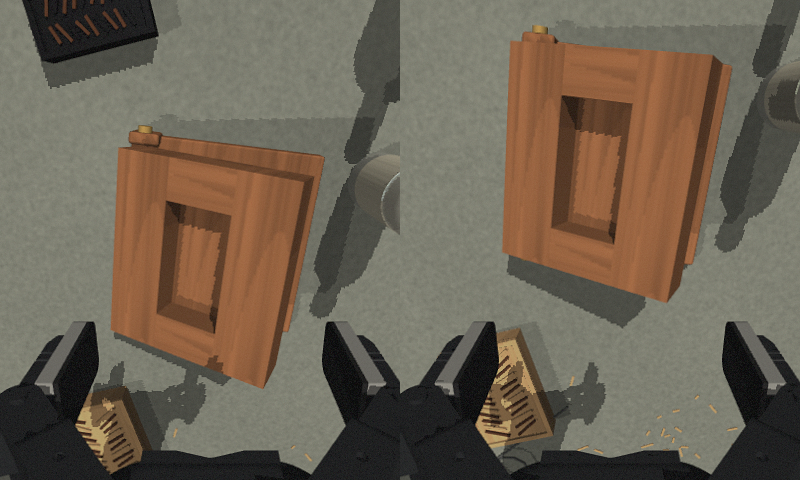

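Both views show the board's sloping face and the recess mouth whole. The mouth corners are near w2 (275,202), (342,213), (325,333), (268,314) and w3 (271,96), (343,103), (325,243), (262,228). I'll refine and triangulate these.

Run:
```python
from h import *; import pickle
g2,g3=[cv2.imread(f'pics/{n}.png',0) for n in('w2','w3')]; c2,c3=[pickle.load(open(f'{n}.pkl','rb')) for n in('w2','w3')]
p2=np.float32([[229,148],[415,180],[372,388],[221,330],[275,202],[342,213],[325,333],[268,314]])
p3=np.float32([[220,41],[422,56],[378,301],[213,251],[271,96],[343,103],[325,243],[262,228]])
cr=(3,50,.01)
q2=cv2.cornerSubPix(g2,p2.copy().reshape(-1,1,2),(5,5),(-1,-1),cr).reshape(-1,2); q3=cv2.cornerSubPix(g3,p3.copy().reshape(-1,1,2),(5,5),(-1,-1),cr).reshape(-1,2)
print(np.abs(q2-p2).max(1),np.abs(q3-p3).max(1))
X=[]
for a,b in zip(q2,q3):
    x,r=tri([(c2,a),(c3,b)]); X.append(x); print(np.round(x,4),round(r*1000,2))
X=np.array(X); L=lambda i,j:round(1000*np.linalg.norm(X[i]-X[j]),1)
print('board',L(0,1),L(1,2),L(2,3),L(3,0),'mouth',L(4,5),L(5,6),L(6,7),L(7,4))
# rigid fit of known 8 points (x up slope, y, z=0) 
M=np.array([[-85,95,0],[85,95,0],[85,-95,0],[-85,-95,0],[-31.5,57,0],[31.5,57,0],[31.5,-57,0],[-31.5,-57,0]])/1e3
r,_=R.align_vectors(X-X.mean(0),M-M.mean(0)); t=X.mean(0)-r.apply(M.mean(0)); Rm=r.as_matrix()
print('tri fit c',np.round(t,4),'slope',np.arcsin(Rm[2,0]),'yaw',np.degrees(np.arctan2(-Rm[0,1],Rm[1,1])),'roll',Rm[2,1],'res',np.round(1e3*np.linalg.norm(r.apply(M)+t-X,axis=1),1))
# PnP check per view
for c,q in((c2,q2),(c3,q3)):
    u=undist(c,q); ok,rv,tv=cv2.solvePnP(M,u.astype(float),np.eye(3),None); E=np.asarray(c['extrinsics']); F=np.diag([1,-1,-1.])
    Rw=E[:3,:3].T@F@cv2.Rodrigues(rv)[0]; tw=E[:3,:3].T@(F@tv[:,0]-E[:3,3]); e=np.linalg.norm(cv2.projectPoints(M,rv,tv,np.eye(3),None)[0][:,0]-u,axis=1)*400
    print('pnp',np.round(tw,4),np.arcsin(Rw[2,0]),np.degrees(np.arctan2(-Rw[0,1],Rw[1,1])),Rw[2,1],np.round(e,1))
```

```text
[1.3417053  2.0540771  0.5046997  2.317398   2.0377045  2.379959
 0.84698486 2.1872864 ] [1.2892685 1.5349312 1.7645874 0.        1.2612915 0.8005371 1.6300354
 1.5057068]
[ 0.508  -0.056   0.0655] 0.55
[ 0.6621 -0.0539  0.1368] 0.06
[ 0.6654 -0.2436  0.1354] 0.03
[ 0.5167 -0.2387  0.0809] 0.86
[ 0.5572 -0.0937  0.0875] 0.01
[ 0.6141 -0.0925  0.1152] 0.09
[ 0.6161 -0.2067  0.1132] 0.11
[ 0.5588 -0.2079  0.0865] 0.04
board 169.8 189.7 158.5 183.5 mouth 63.3 114.2 63.2 114.2
tri fit c [ 0.5873 -0.1491  0.1027] slope 0.3998074842383897 yaw 0.7519355521611489 roll -0.017782720105819813 res [ 2.4  3.9  2.7 13.6  2.1  2.2  3.1  5. ]
pnp [ 0.587  -0.1505  0.0998] 0.438655916952176 1.2161057554904686 -0.0012324549625289715 [1.2 0.6 0.9 2.9 0.3 0.2 0.6 1. ]
pnp [ 0.5866 -0.1501  0.1006] 0.43439489187796926 1.1169139435749988 0.012904118799852609 [0.2 0.2 0.3 0.4 0.5 0.3 0.4 0.6]
```

Recess centre is about (0.5866, -0.1503, 0.1003), slope about 0.435 rad, yaw about 1.0°. The tool cannot tilt, so the plan has three steps:
1. Carry the block level, gripped shallowly.
2. Set its up-slope bottom edge just above the upper rim of the mouth and release, so it tips into the recess.
3. Press it home.

Back to the block for the grasp first.

Emit:
{"method": "carry_out", "body": {"targets": [[4.7,0,0,0,1],[4.7,0,0,0,1],[4.7,0,1.6,0,1],[4.7,0,1.6,0,1],[4.7,0,1.6,0,1],[4.7,0,1.6,0,1],[4.7,0,1.6,0,1],[4.7,0,1.6,0,1],[0,0,4,0,1],[0,0,4,0,1],[0,0,3,0,1],[0,0,0,0,1]]}}

```text
t: 4.85
eef_pos: [0.5538, 0.1945, 0.0814]
tool_rot: [-0.002, 0.655, 0.755, -0.003]
contact_force: [-0.6, -0.0, 0.4]
gripper_width: 1.002
grasp_force: 0.0
```

```bash
cat > go.py <<'E'
# usage: go.py x y z yawdeg -> shift in tool axes (cm) and turn (deg)
import sys; from h import *
o=bot.get_obs(); M=R.from_quat(np.roll(o['tool_rot'],-1)).as_matrix(); t=[float(v) for v in sys.argv[1:5]]
a=np.degrees(np.arctan2(M[1,1],M[0,1]))
print('t',o['t'],'pos',np.round(o['eef_pos'],4),'yaw',round(a,2),'F',np.round(o['contact_force'],1),'w',round(o['gripper_width'],3),'gf',round(o['grasp_force'],1))
print('shift cm',np.round(M.T@(np.array(t[:3])-o['eef_pos'])*100,2),'turn',round(a-t[3],2))
E
python3 go.py .5570 .1938 .012 7.94
```

```text
t 4.85 pos [0.5538 0.1945 0.0814] yaw 8.13 F [-0.6 -0.   0.4] w 1.002 gf 0.0
shift cm [-0.11  0.37  6.94] turn 0.19
```

Emit:
{"method": "carry_out", "body": {"targets": [[-0.1,0.3,3.0,0,1],[0,0,3,0,1],[0,0,0.9,0,1],[0,0,0,0,1],[0,0,0,0,1]]}}

```text
t: 5.35
eef_pos: [0.5622, 0.1929, 0.018]
tool_rot: [0.0, 0.657, 0.754, 0.001]
contact_force: [-0.3, 0.2, 0.9]
gripper_width: 1.0
grasp_force: 0.0
```

```bash
python3 go.py .5570 .1938 .012 7.94
```

```text
t 5.35 pos [0.5622 0.1929 0.018 ] yaw 7.89 F [-0.3  0.2  0.9] w 1.0 gf 0.0
shift cm [ 0.16 -0.51  0.6 ] turn -0.05
```

Emit:
{"method": "carry_out", "body": {"targets": [[0.1,-0.5,0.4,0,1],[0,0,0,0,1],[0,0,0,0,1],[0,0,0,0,1]]}}

```text
t: 5.75
eef_pos: [0.5565, 0.1924, 0.0127]
tool_rot: [0.0, 0.657, 0.754, 0.0]
contact_force: [-0.1, 0.6, 0.1]
gripper_width: 0.999
grasp_force: 0.0
```

```bash
python3 go.py .5570 .1938 .012 7.94
```

```text
t 5.75 pos [0.5565 0.1924 0.0127] yaw 7.84 F [-0.1  0.6  0.1] w 0.999 gf 0.0
shift cm [0.14 0.07 0.07] turn -0.1
```

Emit:
{"method": "carry_out", "body": {"targets": [[0.1,0,0,0,-1],[0,0,0,0,-1],[0,0,0,0,-1],[0,0,0,0,-1],[0,0,0,0,-1],[0,0,0,0,-1],[0,0,0,0,-1],[0,0,0,0,-1]], "force": 35}}

```text
t: 6.55
eef_pos: [0.5566, 0.1935, 0.0127]
tool_rot: [0.0, 0.657, 0.754, 0.0]
contact_force: [-0.5, 0.4, 6.0]
gripper_width: 0.695
grasp_force: 38.3
```

Emit:
{"method": "carry_out", "body": {"targets": [[0,0,-2,0,-1],[0,0,-4,0,-1],[0,0,-5,0,-1],[0,0,-5,0,-1],[0,0,-5,0,-1],[0,0,0,0,-1],[0,0,0,0,-1]]}}

```text
t: 7.25
eef_pos: [0.5562, 0.1933, 0.2227]
tool_rot: [0.0, 0.657, 0.754, 0.001]
contact_force: [-0.6, -0.6, -2.6]
gripper_width: 0.692
grasp_force: 39.1
```

```bash
python3 go.py .5866 -.1503 .22 1.0
```

```text
t 7.25 pos [0.5562 0.1933 0.2227] yaw 7.85 F [-0.6 -0.6 -2.6] w 0.692 gf 39.1
shift cm [-34.46  -1.68   0.24] turn 6.85
```

The block is gripped (opening 0.69, about 59 mm). Now I'll carry it over the rest.

Emit:
{"method": "carry_out", "body": {"targets": [[-4.31,-0.21,0,0,-1],[-4.31,-0.21,0,0,-1],[-4.31,-0.21,0,0,-1],[-4.31,-0.21,0,0,-1],[-4.31,-0.21,0,0,-1],[-4.31,-0.21,0,0,-1],[-4.31,-0.21,0,0,-1],[-4.31,-0.21,0,0,-1],[0,0,0,6.85,-1],[0,0,3,0,-1],[0,0,0,0,-1],[0,0,0,0,-1]]}}

```text
t: 8.45
eef_pos: [0.585, -0.15, 0.1903]
tool_rot: [-0.002, 0.701, 0.713, -0.002]
contact_force: [0.4, 0.1, -1.6]
gripper_width: 0.693
grasp_force: 39.0
```

```bash
python3 go.py .5874 -.1503 .1283 1.0; python3 snap.py w4
```

```text
t 8.45 pos [ 0.585  -0.15    0.1903] yaw 1.03 F [ 0.4  0.1 -1.6] w 0.693 gf 39.0
shift cm [-0.04  0.27  6.2 ] turn 0.03
8.45 [ 0.58501785 -0.14996991  0.19028103] 0.013
```

View pics/w4.png

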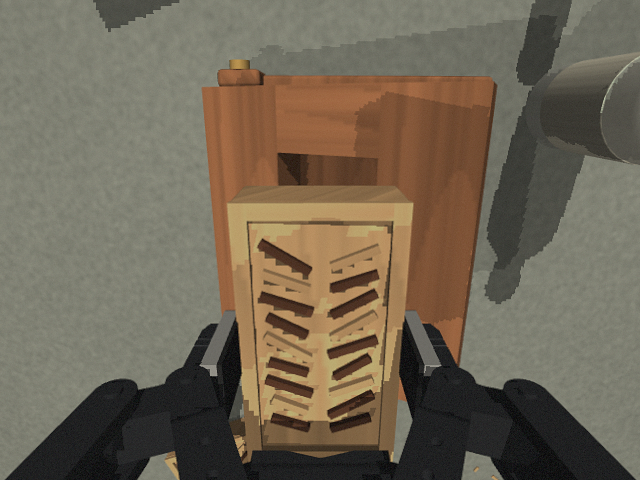

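The block is held level, squarely over the mouth; the mouth's +y end is visible at (278–378,153). Descending.

Emit:
{"method": "carry_out", "body": {"targets": [[0,0.2,2.5,0,-1],[0,0,2,0,-1],[0,0,0,0,-1],[0,0,0,0,-1],[0,0,0,0,-1]]}}

```text
t: 9.0
eef_pos: [0.5895, -0.1509, 0.1489]
tool_rot: [0.001, 0.701, 0.713, 0.001]
contact_force: [1.5, 0.3, -1.7]
gripper_width: 0.69
grasp_force: 39.0
```

```bash
python3 go.py .5874 -.1503 .1283 1.0
```

```text
t 9.0 pos [ 0.5895 -0.1509  0.1489] yaw 1.0 F [ 1.5  0.3 -1.7] w 0.69 gf 39.0
shift cm [ 0.06 -0.21  2.06] turn 0.0
```

Emit:
{"method": "carry_out", "body": {"targets": [[0,-0.1,0.8,0,-1],[0,0,0.5,0,-1],[0,0,0,0,-1],[0,0,0,0,-1],[0,0,0,0,-1],[0,0,0,0,-1]]}}

```text
t: 9.6
eef_pos: [0.5877, -0.1507, 0.1345]
tool_rot: [0.0, 0.701, 0.713, 0.0]
contact_force: [-0.7, 0.4, -2.4]
gripper_width: 0.693
grasp_force: 39.1
```

```bash
python3 go.py .5874 -.1503 .1283 1.0
```

```text
t 9.6 pos [ 0.5877 -0.1507  0.1345] yaw 0.99 F [-0.7  0.4 -2.4] w 0.693 gf 39.1
shift cm [ 0.04 -0.03  0.62] turn -0.01
```

Set pos matches. Final small lowering, reading the force after each step.

Emit:
{"method": "carry_out", "body": {"targets": [[0,0,0.3,0,-1],[0,0,0.2,0,-1],[0,0,0,0,-1],[0,0,0,0,-1]]}}

```text
t: 10.0
eef_pos: [0.5875, -0.1506, 0.1292]
tool_rot: [-0.0, 0.701, 0.713, -0.0]
contact_force: [-0.5, 0.3, -2.3]
gripper_width: 0.688
grasp_force: 39.1
```

Emit:
{"method": "carry_out", "body": {"targets": [[0,0,0.1,0,-1],[0,0,0,0,-1],[0,0,0,0,-1]]}}

```text
t: 10.3
eef_pos: [0.5875, -0.1506, 0.1283]
tool_rot: [-0.0, 0.701, 0.713, -0.0]
contact_force: [1.0, 0.1, -2.3]
gripper_width: 0.689
grasp_force: 39.1
```

Emit:
{"method": "carry_out", "body": {"targets": [[0,0,0.1,0,-1],[0,0,0,0,-1],[0,0,0,0,-1]]}}

```text
t: 10.6
eef_pos: [0.5876, -0.1507, 0.128]
tool_rot: [0.0, 0.701, 0.713, 0.0]
contact_force: [-3.0, 0.7, 6.3]
gripper_width: 0.695
grasp_force: 39.8
```

Emit:
{"method": "carry_out", "body": {"targets": [[0,0,0.1,0,-1],[0,0,0,0,-1],[0,0,0,0,-1]]}}

```text
t: 10.9
eef_pos: [0.5877, -0.1506, 0.1278]
tool_rot: [-0.0, 0.701, 0.713, 0.001]
contact_force: [-5.8, 2.4, 13.6]
gripper_width: 0.693
grasp_force: 40.7
```

Contact with the upper rim came within 1 mm of the prediction. I'll ease off and open gradually so the block tips in.

Emit:
{"method": "carry_out", "body": {"targets": [[0,0,-0.1,0,-1],[0,0,0,0,0.45],[0,0,0,0,0.5],[0,0,0,0,0.55],[0,0,0,0,0.6],[0,0,0,0,0.65],[0,0,0,0,0.7],[0,0,0,0,0.8],[0,0,0,0,0.9],[0,0,0,0,1],[0,0,0,0,1]]}}

```text
t: 12.0
eef_pos: [0.5876, -0.1506, 0.1273]
tool_rot: [0.0, 0.701, 0.713, 0.0]
contact_force: [-0.1, 0.7, 0.6]
gripper_width: 0.998
grasp_force: 0.0
```

Emit:
{"method": "carry_out", "body": {"targets": [[0,0,-2,0,1],[0,0,-4,0,1],[0,0,-4,0,1],[0,0,-4,0,1],[0,0,0,0,1],[0,0,0,0,1]]}}

```text
t: 12.6
eef_pos: [0.588, -0.1506, 0.2681]
tool_rot: [0.001, 0.701, 0.713, 0.001]
contact_force: [-0.7, 0.3, -0.5]
gripper_width: 0.999
grasp_force: 0.0
```

```bash
python3 snap.py w5
```

```text
12.6 [ 0.58797378 -0.15063567  0.26814699] 0.041
```

View pics/w5.png

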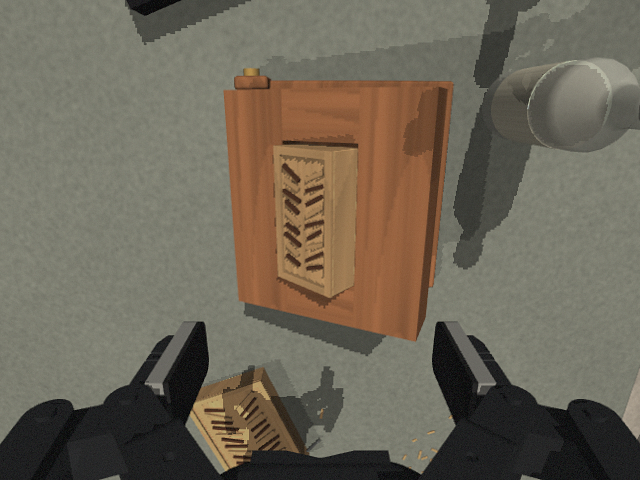

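The block tipped into the recess with its lower edge in and its upper side proud; the +x side face shows between columns 327 and 357. I'll work out its tilt from the end corners.

Run:
```python
from h import *; import pickle
c=pickle.load(open('w5.pkl','rb')); g=cv2.imread('pics/w5.png',0)
o0=np.array([.5866,-.1503,.1003]); th=.435; ex=np.array([np.cos(th),0,np.sin(th)]); ez=np.array([-np.sin(th),0,np.cos(th)])
for y,pts in ((-.0953,[(274,147),(327,150),(357,147)]),(-.2053,[(279,277),(329,297),(354,288)])):
    for p in pts:
        o,d=rays(c,p); d=d[0]; X=o+d*(y-o[1])/d[1]; r=X-o0; print(p,np.round(X,4),'recess x,z mm',np.round([r@ex*1e3,r@ez*1e3],1))
```

```text
(274, 147) [ 0.5548 -0.0953  0.1259] recess x,z mm [-18.   36.6]
(327, 150) [ 0.5915 -0.0953  0.1392] recess x,z mm [20.9 33.2]
(357, 147) [ 0.6136 -0.0953  0.1153] recess x,z mm [30.8  2.2]
(279, 277) [ 0.5542 -0.2053  0.1007] recess x,z mm [-29.2  14. ]
(329, 297) [ 0.5957 -0.2053  0.1362] recess x,z mm [23.4 28.8]
(354, 288) [ 0.6161 -0.2053  0.1197] recess x,z mm [35.   5.2]
```

The block is over-tilted by about 0.4 rad, with its upper bottom edge still on the rim. Pressing down now would wedge it. Instead I'll bring the open +x finger down just above the upper rim and slide it down-slope, low on the block's upper side face, to swing the edge into the mouth.

Emit:
{"method": "carry_out", "body": {"targets": [[0,-0.4,0,0,1],[0,-0.4,3,0,1],[0,0,4,0,1],[0,0,4,0,1],[0,0,3,0,1],[0,0,0,0,1],[0,0,0,0,1],[0,0,0,0,1]]}}

```text
t: 13.45
eef_pos: [0.5805, -0.1513, 0.1288]
tool_rot: [0.001, 0.701, 0.713, 0.001]
contact_force: [-1.3, 0.9, 0.5]
gripper_width: 0.998
grasp_force: 0.0
```

```bash
python3 go.py .580 -.1506 .1133 1.0
```

```text
t 13.45 pos [ 0.5805 -0.1513  0.1288] yaw 0.98 F [-1.3  0.9  0.5] w 0.998 gf 0.0
shift cm [ 0.07 -0.05  1.55] turn -0.02
```

Emit:
{"method": "carry_out", "body": {"targets": [[0,0,0.6,0,1],[0,0,0.5,0,1],[0,0,0,0,1],[0,0,0,0,1]]}}

```text
t: 13.85
eef_pos: [0.5795, -0.1507, 0.1164]
tool_rot: [-0.0, 0.701, 0.713, 0.0]
contact_force: [-0.5, 0.6, -0.6]
gripper_width: 0.998
grasp_force: 0.0
```

Emit:
{"method": "carry_out", "body": {"targets": [[0,0,0.2,0,1],[0,0,0,0,1],[0,0,0,0,1]]}}

```text
t: 14.15
eef_pos: [0.5796, -0.1508, 0.1143]
tool_rot: [0.0, 0.701, 0.713, 0.0]
contact_force: [0.4, 0.9, -0.4]
gripper_width: 0.996
grasp_force: 0.0
```

Emit:
{"method": "carry_out", "body": {"targets": [[0,0,0.2,0,1],[0,0,0,0,1],[0,0,0,0,1]]}}

```text
t: 14.45
eef_pos: [0.5795, -0.1507, 0.1122]
tool_rot: [-0.0, 0.701, 0.713, -0.0]
contact_force: [0.2, 0.7, 0.7]
gripper_width: 0.999
grasp_force: 0.0
```

Emit:
{"method": "carry_out", "body": {"targets": [[0,0,0.15,0,1],[0,0,0,0,1],[0,0,0,0,1]]}}

```text
t: 14.75
eef_pos: [0.5795, -0.1508, 0.1107]
tool_rot: [-0.0, 0.701, 0.713, -0.0]
contact_force: [1.1, -0.1, -0.1]
gripper_width: 0.996
grasp_force: 0.0
```

Emit:
{"method": "carry_out", "body": {"targets": [[0,0,0.15,0,1],[0,0,0,0,1],[0,0,0,0,1]]}}

```text
t: 15.05
eef_pos: [0.5795, -0.1507, 0.1092]
tool_rot: [-0.0, 0.701, 0.713, -0.0]
contact_force: [0.5, 0.1, -0.1]
gripper_width: 1.002
grasp_force: 0.0
```

Emit:
{"method": "carry_out", "body": {"targets": [[0,-0.27,0.13,0,1],[0,-0.27,0.13,0,1],[0,-0.27,0.13,0,1],[0,0,0,0,1],[0,0,0,0,1]]}}

```text
t: 15.55
eef_pos: [0.5714, -0.1509, 0.1054]
tool_rot: [-0.0, 0.701, 0.713, 0.0]
contact_force: [-0.1, 0.1, -0.7]
gripper_width: 1.0
grasp_force: 0.0
```

Emit:
{"method": "carry_out", "body": {"targets": [[0,-0.18,0.08,0,1],[0,-0.18,0.08,0,1],[0,0,0,0,1],[0,0,0,0,1]]}}

```text
t: 15.95
eef_pos: [0.5697, -0.1509, 0.1046]
tool_rot: [0.002, 0.701, 0.713, 0.001]
contact_force: [5.3, 0.8, 0.8]
gripper_width: 1.002
grasp_force: 2.3
```

Emit:
{"method": "carry_out", "body": {"targets": [[0,-0.18,0.08,0,1],[0,-0.18,0.08,0,1],[0,0,0,0,1],[0,0,0,0,1]]}}

```text
t: 16.35
eef_pos: [0.5695, -0.151, 0.1042]
tool_rot: [0.004, 0.7, 0.714, 0.003]
contact_force: [11.1, -0.3, 3.1]
gripper_width: 1.004
grasp_force: 4.8
```

The 11 N push sits inside the friction cone of the lower edge, so it is stuck. I'll lower the finger a little and sway it along the recess (tool x) while holding the push, so friction is spent sideways and the edge can slip in.

Emit:
{"method": "carry_out", "body": {"targets": [[0,0,0.2,0,1],[0.4,0,0,0,1],[-0.4,0,0,0,1],[-0.4,-0.05,0,0,1],[0.4,0,0,0,1],[0.4,-0.05,0,0,1],[-0.4,0,0,0,1],[-0.4,-0.05,0,0,1],[0.4,0,0,0,1],[0,0,0,0,1]]}}

```text
t: 17.35
eef_pos: [0.5696, -0.1514, 0.1033]
tool_rot: [0.006, 0.7, 0.714, 0.004]
contact_force: [12.6, -0.5, 6.5]
gripper_width: 0.997
grasp_force: 6.6
```

```bash
python3 go.py .5664 -.151 .1042 1.0; python3 snap.py w6
```

```text
t 17.35 pos [ 0.5696 -0.1514  0.1033] yaw 1.07 F [12.6 -0.5  6.5] w 0.997 gf 6.6
shift cm [ 0.05 -0.32 -0.1 ] turn 0.07
17.35 [ 0.56963099 -0.15139395  0.10328055] 0.005
```

View pics/w6.png

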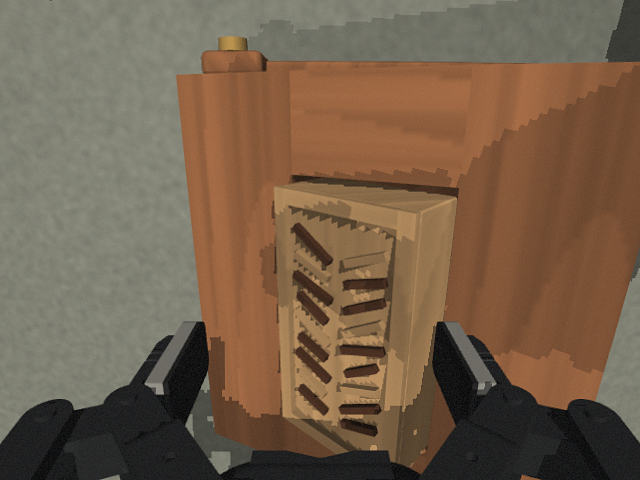

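The block's upper bottom edge (column 457) sits right at the mouth's upper edge, and its lower top edge (275) overhangs the lower rim. I'll fix its pose from the known block corners.

Run:
```python
from h import *; import pickle
o0=np.array([.5866,-.1503,.1003]); th=.435; RR=R.from_euler('ZY',[np.radians(1.0),-th]).as_matrix()
B=lambda x,y,z:(x*.030,y*.055,z*.030)
def pose(n,obj,pix,ref=True):
    c=pickle.load(open(n+'.pkl','rb')); g=cv2.imread(f'pics/{n}.png',0); p=np.float32(pix)
    if ref: p=cv2.cornerSubPix(g,p.reshape(-1,1,2).copy(),(4,4),(-1,-1),(3,50,.01)).reshape(-1,2); print('moved',np.round(p-np.float32(pix),1).tolist())
    u=undist(c,p).astype(float); M=np.array(obj); ok,rv,tv=cv2.solvePnP(M,u,np.eye(3),None,flags=cv2.SOLVEPNP_SQPNP); rv,tv=cv2.solvePnPRefineLM(M,u,np.eye(3),None,rv,tv)
    e=np.linalg.norm(cv2.projectPoints(M,rv,tv,np.eye(3),None)[0][:,0]-u,axis=1)*400
    E=np.asarray(c['extrinsics']);F=np.diag([1,-1,-1.]); Rw=E[:3,:3].T@F@cv2.Rodrigues(rv)[0]; tw=E[:3,:3].T@(F@tv[:,0]-E[:3,3])
    Rr=RR.T@Rw; t=RR.T@(tw-o0); print(n,'err px',np.round(e,1),'phi',round(np.arctan2(-Rr[2,0],Rr[0,0]),3),'mouth px',np.round(proj(c,o0+(RR@np.array([[-31.5,57,0],[31.5,57,0],[31.5,-57,0],[-31.5,-57,0]]).T/1e3).T)).tolist())
    for nm,q in (('P+',B(1,1,0)),('P-',B(1,-1,0)),('T+',B(1,1,1)),('T-',B(1,-1,1)),('top-x+',B(-1,1,1)),('top-x-',B(-1,-1,1))): print(nm,np.round((Rr@np.array(q)+t)*1e3,1))
pose('w5',[B(-1,1,1),B(1,1,1),B(1,1,0),B(-1,-1,1),B(1,-1,1),B(1,-1,0)],[(274,147),(327,150),(357,147),(279,277),(329,297),(354,288)])
pose('w6',[B(-1,1,1),B(1,1,1),B(1,1,0),B(-1,-1,1)],[(275,187),(418,212),(457,196),(284,417)])
```

```text
moved [[-1.100000023841858, -1.899999976158142], [0.0, 0.0], [0.800000011920929, 0.10000000149011612], [-1.0, -0.800000011920929], [1.2000000476837158, 1.100000023841858], [0.0, 0.0]]
w5 err px [0.3 1.1 0.5 0.8 1.8 1.4] phi -0.363 mouth px [[282.0, 140.0], [358.0, 143.0], [353.0, 286.0], [286.0, 273.0]]
P+ [32.4 54.7  3. ]
P- [ 34.  -55.3   3.8]
T+ [21.7 54.8 31. ]
T- [ 23.3 -55.2  31.8]
top-x+ [-34.4  53.8   9.7]
top-x- [-32.7 -56.2  10.5]
moved [[-1.399999976158142, -1.0], [1.2999999523162842, 1.2999999523162842], [-0.5, 1.2000000476837158], [-2.299999952316284, -1.600000023841858]]
w6 err px [0.8 0.3 0.9 0.5] phi -0.254 mouth px [[291.0, 174.0], [458.0, 188.0], [426.0, 449.0], [296.0, 407.0]]
P+ [31.1 52.9 -5.6]
P- [ 30.4 -57.1  -5.6]
T+ [23.6 53.  23.5]
T- [ 22.8 -57.   23.5]
top-x+ [-34.5  53.4   8.4]
top-x- [-35.2 -56.6   8.4]
```

The sway worked: the upper edge is now inside the mouth and tilt is down to about 0.27 rad. I'll retreat, close the fingers and press down on the proud upper edge.

Emit:
{"method": "carry_out", "body": {"targets": [[0,0.8,-0.3,0,1],[0,0,-3.5,0,1],[0,0,-4,0,1],[0,1.5,0,0,-1],[0,0,0,0,-1],[0,0,0,0,-1],[0,0,0,0,-1],[0,0,0,0,-1],[0,0,0,0,-1],[0,0,0,0,-1]]}}

```text
t: 18.4
eef_pos: [0.5854, -0.1507, 0.1779]
tool_rot: [-0.0, 0.701, 0.713, -0.0]
contact_force: [1.0, -1.9, -0.2]
gripper_width: 0.001
grasp_force: 0.0
```

```bash
python3 go.py .5926 -.1503 .135 1.0
```

```text
t 18.4 pos [ 0.5854 -0.1507  0.1779] yaw 0.98 F [ 1.  -1.9 -0.2] w 0.001 gf 0.0
shift cm [0.03 0.72 4.29] turn -0.02
```

Emit:
{"method": "carry_out", "body": {"targets": [[0,0.7,2,0,-1],[0,0,1.8,0,-1],[0,0,0,0,-1],[0,0,0,0,-1],[0,0,0,0,-1]]}}

```text
t: 18.9
eef_pos: [0.5932, -0.1509, 0.1412]
tool_rot: [0.001, 0.701, 0.713, 0.0]
contact_force: [0.8, -0.4, -0.5]
gripper_width: -0.001
grasp_force: 0.0
```

Emit:
{"method": "carry_out", "body": {"targets": [[0,0,0.3,0,-1],[0,0,0.3,0,-1],[0,0,0,0,-1],[0,0,0,0,-1]]}}

```text
t: 19.3
eef_pos: [0.5934, -0.1506, 0.135]
tool_rot: [0.001, 0.701, 0.713, 0.001]
contact_force: [-1.0, 0.5, 5.2]
gripper_width: -0.004
grasp_force: 2.4
```

Emit:
{"method": "carry_out", "body": {"targets": [[0,0,0.3,0,-1],[0,0,0.2,0,-1],[0,0,0,0,-1],[0,0,0,0,-1]]}}

```text
t: 19.7
eef_pos: [0.5968, -0.1505, 0.1316]
tool_rot: [0.003, 0.701, 0.713, 0.003]
contact_force: [5.1, 1.0, 8.7]
gripper_width: 0.005
grasp_force: 4.1
```

Emit:
{"method": "carry_out", "body": {"targets": [[0,0,0.3,0,-1],[0,0,0.3,0,-1],[0,0,0,0,-1],[0,0,0,0,-1]]}}

```text
t: 20.1
eef_pos: [0.5996, -0.1506, 0.1271]
tool_rot: [0.006, 0.7, 0.714, 0.004]
contact_force: [9.3, 0.8, 11.8]
gripper_width: 0.0
grasp_force: 5.7
```

```bash
python3 snap.py w7; python3 -c "
import cv2; im=cv2.imread('pics/w7.png'); cv2.imwrite('pics/w7c.png',im)"
```

```text
20.1 [ 0.59959747 -0.15064219  0.1270612 ] 0.001
```

View pics/w7.png

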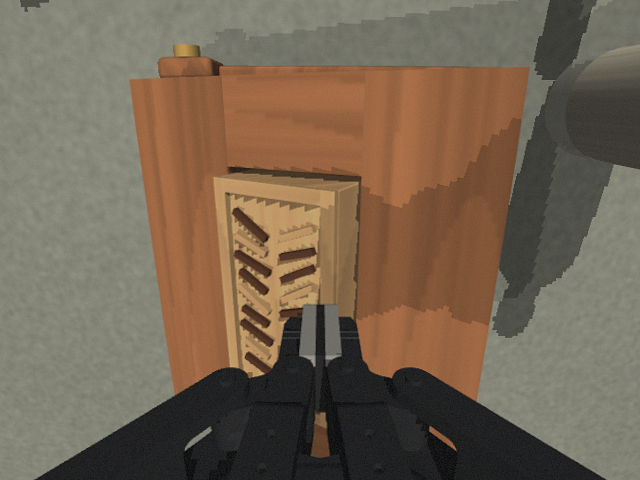

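The press is turning the block in: the upper side face is narrower, columns 335–358, with force about 12 N. I'll follow the edge down and up-slope a bit more.

Emit:
{"method": "carry_out", "body": {"targets": [[0,0,0.3,0,-1],[0,0,0.3,0,-1],[0,0,0,0,-1],[0,0,0,0,-1]]}}

```text
t: 20.55
eef_pos: [0.5925, -0.1505, 0.1171]
tool_rot: [-0.0, 0.701, 0.713, -0.0]
contact_force: [1.0, -0.4, 3.0]
gripper_width: -0.001
grasp_force: 1.3
```

Emit:
{"method": "carry_out", "body": {"targets": [[0,0,0.3,0,-1],[0,0,0.3,0,-1],[0,0,0,0,-1],[0,0,0,0,-1]]}}

```text
t: 20.95
eef_pos: [0.5935, -0.1509, 0.1116]
tool_rot: [0.001, 0.701, 0.713, 0.0]
contact_force: [2.4, -0.7, 4.9]
gripper_width: -0.002
grasp_force: 2.2
```

It snapped in: the force fell and the tip is near rim level. I'll press on gently.

Emit:
{"method": "carry_out", "body": {"targets": [[0,0,0.2,0,-1],[0,0,0.2,0,-1],[0,0,0,0,-1],[0,0,0,0,-1]]}}

```text
t: 21.35
eef_pos: [0.5946, -0.1509, 0.1103]
tool_rot: [0.001, 0.701, 0.713, 0.002]
contact_force: [-3.8, 1.6, 25.1]
gripper_width: -0.003
grasp_force: 12.6
```

Emit:
{"method": "carry_out", "body": {"targets": [[0,0,0.2,0,-1],[0,0,0.2,0,-1],[0,0,0,0,-1],[0,0,0,0,-1]]}}

```text
t: 21.75
eef_pos: [0.5951, -0.1509, 0.1096]
tool_rot: [0.001, 0.701, 0.713, 0.003]
contact_force: [-12.9, 6.2, 51.6]
gripper_width: -0.002
grasp_force: 26.8
```

Solid stop (51 N). I'll back off and look.

Emit:
{"method": "carry_out", "body": {"targets": [[0,0,-2,0,-1],[0,0,-4,0,-1],[2,-1,-5,0,-1],[2,-1,-5,0,-1],[0,0,0,0,-1],[0,0,0,0,-1],[0,0,0,0,-1]]}}

```text
t: 22.45
eef_pos: [0.5726, -0.1144, 0.2529]
tool_rot: [-0.001, 0.701, 0.713, -0.001]
contact_force: [0.1, -0.5, -0.5]
gripper_width: -0.002
grasp_force: 0.0
```

```bash
python3 snap.py w8
python3 - <<'E'
from h import *; import pickle
c=pickle.load(open('w8.pkl','rb')); im=cv2.imread('pics/w8.png')
o0=np.array([.5866,-.1503,.1003]); RR=R.from_euler('ZY',[np.radians(1.0),-.435]).as_matrix()
f=lambda a:np.round(proj(c,o0+(RR@(np.array(a)/1e3).T).T),1)
q=f([[-31.5,57,0],[31.5,57,0],[31.5,-57,0],[-31.5,-57,0]]); print('mouth',q.tolist(),'board',f([[-85,95,0],[85,95,0],[85,-95,0],[-85,-95,0]]).tolist())
x0,y0=np.maximum(q.min(0).astype(int)-55,0); x1,y1=q.max(0).astype(int)+55
cr=cv2.resize(im[y0:y1,x0:x1],None,fx=2.3,fy=2.3,interpolation=2)[:600,:800]; cv2.imwrite('pics/w8c.png',cr); print(x0,y0,cr.shape)
E
```

```text
22.45 [ 0.57263778 -0.11438712  0.25286583] 0.015
mouth [[301.7, 189.7], [379.6, 197.4], [372.7, 335.4], [303.6, 318.7]] board [[242.1, 137.5], [463.7, 146.7], [435.1, 392.4], [254.7, 341.4]]
246 134 (589, 432, 3)
```

View pics/w8c.png

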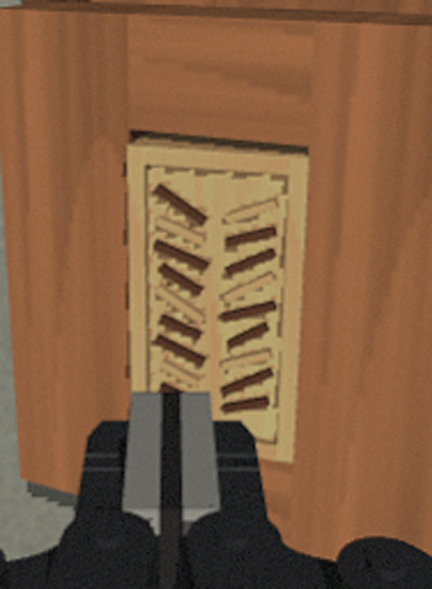

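The tenth allowed picture shows the block nearly in, aligned with the mouth. A sliver of gap and side shows at the +y end (crop (130–308,140)), and the apparent width matches the mouth, so some of it may still be proud. From here on I measure numerically: open the fingers for a clear view and triangulate the top corners from two poses.

Emit:
{"method": "carry_out", "body": {"targets": [[-2,1.5,-2,0,1],[-4,1,-1,0,1],[0,0,0,0,1],[0,0,0,0,1],[0,0,0,0,1]]}}

```text
t: 23.0
eef_pos: [0.5992, -0.1732, 0.2828]
tool_rot: [-0.001, 0.701, 0.713, -0.001]
contact_force: [-0.1, -0.5, 0.6]
gripper_width: 0.848
grasp_force: 0.0
```

```bash
python3 snap.py w9
```

```text
23.0 [ 0.59917421 -0.17318262  0.28276963] 0.001
```

Emit:
{"method": "carry_out", "body": {"targets": [[4.5,0,0,0,1],[4.5,0,0,0,1],[0,0,0,0,1],[0,0,0,0,1],[0,0,0,0,1]]}}

```text
t: 23.55
eef_pos: [0.598, -0.0843, 0.2843]
tool_rot: [-0.0, 0.701, 0.713, -0.0]
contact_force: [-0.5, -0.1, 0.2]
gripper_width: 0.999
grasp_force: 0.0
```

```bash
python3 snap.py w10
cat > meas.py <<'E'
import sys,pickle; from h import *
o0=np.array([.5866,-.1503,.1003]); RR=R.from_euler('ZY',[np.radians(1.0),-.435]).as_matrix()
f=lambda c,a:proj(c,o0+(RR@(np.array(a)/1e3).T).T)
V=[]
for n in sys.argv[1:]:
    c=pickle.load(open(n+'.pkl','rb')); im=cv2.imread(f'pics/{n}.png'); hsv=cv2.cvtColor(im,cv2.COLOR_BGR2HSV)
    roi=np.zeros(im.shape[:2],np.uint8); cv2.fillConvexPoly(roi,np.int32(f(c,[[-45,70,0],[45,70,0],[45,-70,0],[-45,-70,0]])),255)
    m=cv2.inRange(hsv,(14,40,90),(35,255,255))&roi; m=cv2.morphologyEx(m,cv2.MORPH_CLOSE,np.ones((13,13)))
    k=max(cv2.findContours(m,0,1)[0],key=cv2.contourArea); h=cv2.convexHull(k)[:,0].astype(float)
    # fit a line to the mask boundary on each side: contour points near the expected side's middle part
    C=k[:,0].astype(float); q=f(c,[[-30,55,0],[30,55,0],[30,-55,0],[-30,-55,0]]); L=[]
    for i in range(4):
        a,b=q[i],q[(i+1)%4]; d=b-a; l=np.linalg.norm(d); d/=l; s=(C-a)@d; e=(C-a)@np.array([-d[1],d[0]])
        P=C[(s>.12*l)&(s<.88*l)&(abs(e)<9)].astype(np.float32); vx,vy,x,y=cv2.fitLine(P,cv2.DIST_HUBER,0,.01,.01)[:,0]; L.append(np.cross([x,y,1],[x+vx,y+vy,1]))
    K=[np.cross(L[i-1],L[i]) for i in range(4)]; K=np.array([p[:2]/p[2] for p in K]); V.append((c,K)); print(n,'area',cv2.contourArea(k),'block px',np.round(K,1).tolist(),'flush px',np.round(q,1).tolist())
for i,nm in enumerate(['-x+y','+x+y','+x-y','-x-y']):
    X,r=tri([(c,K[i]) for c,K in V]); print(nm,'recess mm',np.round(RR.T@(X-o0)*1e3,1),'res',round(r*1e3,2))
E
python3 meas.py w9 w10
```

```text
23.55 [ 0.59795924 -0.08428238  0.2842871 ] 0.017
w9 area 9661.0 block px [[268.7, 113.5], [343.6, 115.5], [341.4, 253.0], [274.0, 247.5]] flush px [[272.4, 112.4], [341.5, 113.0], [339.1, 251.6], [277.0, 241.6]]
w10 area 7644.0 block px [[272.1, 216.0], [340.5, 227.9], [338.5, 344.6], [276.6, 333.9]] flush px [[275.4, 218.2], [338.5, 226.6], [336.6, 342.3], [279.5, 327.6]]
-x+y recess mm [-38.6  53.9  -8.3] res 0.09
+x+y recess mm [30.6 53.2 -2.8] res 0.01
+x-y recess mm [ 33.2 -54.8   2.9] res 0.06
-x-y recess mm [-29.8 -58.6   5.9] res 0.08
```

The measurement suggests the upper side is about flush where I pressed, while the lower (-x) side stands several mm proud. I'll press on the lower half next.

Emit:
{"method": "carry_out", "body": {"targets": [[-3.4,-2.2,0,0,-1],[-3.4,-2.2,2,0,-1],[0,0,4,0,-1],[0,0,4,0,-1],[0,0,3,0,-1],[0,0,0,0,-1],[0,0,0,0,-1],[0,0,0,0,-1],[0,0,0,0,-1]]}}

```text
t: 24.5
eef_pos: [0.5567, -0.1532, 0.1563]
tool_rot: [0.001, 0.701, 0.713, 0.001]
contact_force: [-0.6, 0.3, -0.4]
gripper_width: -0.001
grasp_force: 0.0
```

```bash
python3 go.py .5546 -.1503 .11 1.0
```

```text
t 24.5 pos [ 0.5567 -0.1532  0.1563] yaw 0.98 F [-0.6  0.3 -0.4] w -0.001 gf 0.0
shift cm [ 0.3  -0.22  4.63] turn -0.02
```

Emit:
{"method": "carry_out", "body": {"targets": [[0.2,-0.2,2.5,0,-1],[0,0,2,0,-1],[0,0,0,0,-1],[0,0,0,0,-1],[0,0,0,0,-1]]}}

```text
t: 25.0
eef_pos: [0.5546, -0.1511, 0.111]
tool_rot: [0.001, 0.701, 0.713, 0.001]
contact_force: [0.2, 0.8, 0.7]
gripper_width: -0.001
grasp_force: 0.0
```

Emit:
{"method": "carry_out", "body": {"targets": [[0,0,0.3,0,-1],[0,0,0.3,0,-1],[0,0,0,0,-1],[0,0,0,0,-1]]}}

```text
t: 25.4
eef_pos: [0.5535, -0.1507, 0.1035]
tool_rot: [-0.0, 0.701, 0.713, -0.0]
contact_force: [0.8, -0.9, 0.5]
gripper_width: 0.0
grasp_force: 0.0
```

Emit:
{"method": "carry_out", "body": {"targets": [[0,0,0.3,0,-1],[0,0,0.2,0,-1],[0,0,0,0,-1],[0,0,0,0,-1]]}}

```text
t: 25.8
eef_pos: [0.5536, -0.1507, 0.0986]
tool_rot: [0.0, 0.701, 0.713, 0.0]
contact_force: [-0.5, -0.3, 3.0]
gripper_width: 0.001
grasp_force: 1.8
```

Contact about 7 mm proud here, which matches the estimate. I'll press it in.

Emit:
{"method": "carry_out", "body": {"targets": [[0,0,0.2,0,-1],[0,0,0.2,0,-1],[0,0,0,0,-1],[0,0,0,0,-1]]}}

```text
t: 26.2
eef_pos: [0.5534, -0.1507, 0.0942]
tool_rot: [-0.0, 0.701, 0.713, -0.0]
contact_force: [0.4, -0.5, 0.4]
gripper_width: -0.002
grasp_force: 0.1
```

Emit:
{"method": "carry_out", "body": {"targets": [[0,0,0.2,0,-1],[0,0,0.1,0,-1],[0,0,0,0,-1],[0,0,0,0,-1]]}}

```text
t: 26.6
eef_pos: [0.5533, -0.1506, 0.0913]
tool_rot: [-0.0, 0.701, 0.713, -0.0]
contact_force: [0.1, 0.5, -0.5]
gripper_width: 0.005
grasp_force: 0.1
```

Emit:
{"method": "carry_out", "body": {"targets": [[0,0,0.15,0,-1],[0,0,0.15,0,-1],[0,0,0,0,-1],[0,0,0,0,-1]]}}

```text
t: 27.0
eef_pos: [0.5537, -0.1507, 0.0889]
tool_rot: [0.0, 0.701, 0.713, 0.0]
contact_force: [-2.8, -0.0, 5.6]
gripper_width: 0.0
grasp_force: 3.3
```

Emit:
{"method": "carry_out", "body": {"targets": [[0,0,0.15,0,-1],[0,0,0,0,-1],[0,0,0,0,-1]]}}

```text
t: 27.3
eef_pos: [0.5539, -0.1507, 0.0886]
tool_rot: [0.0, 0.701, 0.713, 0.001]
contact_force: [-5.2, 1.4, 17.8]
gripper_width: 0.003
grasp_force: 9.1
```

The lower side is at a hard stop at about rim level. Now the upper half again, a little farther up, for the last bit past the jaw.

Emit:
{"method": "carry_out", "body": {"targets": [[0,0,-2.5,0,-1],[0,1.5,-2.5,0,-1],[0,3,0,0,-1],[0,0,1.5,0,-1],[0,0,0,0,-1],[0,0,0,0,-1],[0,0,0,0,-1]]}}

```text
t: 28.0
eef_pos: [0.5975, -0.1502, 0.1218]
tool_rot: [-0.0, 0.701, 0.713, -0.0]
contact_force: [0.5, 0.0, -0.1]
gripper_width: 0.001
grasp_force: 0.0
```

```bash
python3 go.py .5980 -.1505 .1105 1.0
```

```text
t 28.0 pos [ 0.5975 -0.1502  0.1218] yaw 0.95 F [ 0.5  0.  -0.1] w 0.001 gf 0.0
shift cm [-0.03  0.05  1.13] turn -0.05
```

Emit:
{"method": "carry_out", "body": {"targets": [[0,0,0.3,0,-1],[0,0,0.3,0,-1],[0,0,0.2,0,-1],[0,0,0,0,-1],[0,0,0,0,-1]]}}

```text
t: 28.5
eef_pos: [0.5985, -0.1499, 0.114]
tool_rot: [-0.0, 0.701, 0.713, -0.0]
contact_force: [0.2, 0.2, -0.8]
gripper_width: -0.0
grasp_force: 0.0
```

Emit:
{"method": "carry_out", "body": {"targets": [[0,0,0.2,0,-1],[0,0,0.1,0,-1],[0,0,0,0,-1],[0,0,0,0,-1]]}}

```text
t: 28.9
eef_pos: [0.5985, -0.1499, 0.1109]
tool_rot: [-0.0, 0.701, 0.713, -0.0]
contact_force: [0.2, 0.5, 0.5]
gripper_width: -0.003
grasp_force: 0.0
```

Emit:
{"method": "carry_out", "body": {"targets": [[0,0,0.15,0,-1],[0,0,0,0,-1],[0,0,0,0,-1]]}}

```text
t: 29.2
eef_pos: [0.5988, -0.15, 0.1098]
tool_rot: [0.0, 0.701, 0.713, 0.0]
contact_force: [0.2, -0.1, 3.2]
gripper_width: 0.002
grasp_force: 1.5
```

Emit:
{"method": "carry_out", "body": {"targets": [[0,0,0.15,0,-1],[0,0,0,0,-1],[0,0,0,0,-1]]}}

```text
t: 29.5
eef_pos: [0.599, -0.15, 0.1095]
tool_rot: [0.0, 0.701, 0.713, 0.001]
contact_force: [-3.0, 2.1, 13.0]
gripper_width: -0.001
grasp_force: 6.6
```

Emit:
{"method": "carry_out", "body": {"targets": [[0,0,0.15,0,-1],[0,0,0,0,-1],[0,0,0,0,-1]]}}

```text
t: 29.8
eef_pos: [0.5992, -0.1501, 0.1092]
tool_rot: [0.0, 0.701, 0.713, 0.001]
contact_force: [-6.6, 2.9, 23.0]
gripper_width: 0.002
grasp_force: 11.8
```

The two stops give a line of slope 0.433 rad, parallel to the board. To check it is flush, I'll touch the rim beyond the +y end at the same x and compare heights.

Emit:
{"method": "carry_out", "body": {"targets": [[0,0,-1.3,0,-1],[3.9,0,0,0,-1],[3.8,0,0,0,-1],[0,0,0.5,0,-1],[0,0,0.2,0,-1],[0,0,0,0,-1],[0,0,0,0,-1],[0,0,0,0,-1]]}}

```text
t: 30.6
eef_pos: [0.5971, -0.0743, 0.1126]
tool_rot: [0.0, 0.702, 0.713, -0.0]
contact_force: [-0.2, 0.2, -1.1]
gripper_width: 0.002
grasp_force: 0.0
```

Emit:
{"method": "carry_out", "body": {"targets": [[0,0,0.2,0,-1],[0,0,0,0,-1],[0,0,0,0,-1]]}}

```text
t: 30.9
eef_pos: [0.5971, -0.0731, 0.1104]
tool_rot: [-0.0, 0.701, 0.713, -0.0]
contact_force: [0.4, 0.6, -0.0]
gripper_width: -0.0
grasp_force: 0.0
```

Emit:
{"method": "carry_out", "body": {"targets": [[0,0,0.15,0,-1],[0,0,0,0,-1],[0,0,0,0,-1]]}}

```text
t: 31.2
eef_pos: [0.5975, -0.0731, 0.1096]
tool_rot: [0.0, 0.701, 0.713, 0.0]
contact_force: [-2.0, -0.1, 6.1]
gripper_width: 0.001
grasp_force: 2.8
```

The rim height is 0.1096 and the block was 0.1097, so it is flush there. Now a quick touch on the block near each end.

Emit:
{"method": "carry_out", "body": {"targets": [[0,0,-0.6,0,-1],[-3.2,0,0,0,-1],[0,0,0,0,-1],[0,0,0.4,0,-1],[0,0,0.2,0,-1],[0,0,0,0,-1],[0,0,0,0,-1],[0,0,0,0,-1]]}}

```text
t: 32.0
eef_pos: [0.5979, -0.1047, 0.1095]
tool_rot: [0.0, 0.701, 0.713, 0.0]
contact_force: [-2.0, -1.4, 5.9]
gripper_width: -0.005
grasp_force: 3.5
```

Emit:
{"method": "carry_out", "body": {"targets": [[0,0,-0.6,0,-1],[-4.5,0,0,0,-1],[-4.5,0,0,0,-1],[0,0,0,0,-1],[0,0,0.4,0,-1],[0,0,0.2,0,-1],[0,0,0,0,-1],[0,0,0,0,-1],[0,0,0,0,-1]]}}

```text
t: 32.9
eef_pos: [0.5995, -0.1942, 0.1095]
tool_rot: [0.0, 0.7, 0.714, -0.0]
contact_force: [-2.6, -3.0, 6.5]
gripper_width: -0.005
grasp_force: 3.7
```

Both ends are flush. One last touch on the lower half and the lower-side rim for comparison.

Emit:
{"method": "carry_out", "body": {"targets": [[0,0,-1,0,-1],[4.4,0,0,0,-1],[0,-4.6,0,0,-1],[0,0,2,0,-1],[0,0,0.6,0,-1],[0,0,0,0,-1],[0,0,0.3,0,-1],[0,0,0.2,0,-1],[0,0,0,0,-1],[0,0,0,0,-1]]}}

```text
t: 33.9
eef_pos: [0.5541, -0.1516, 0.0891]
tool_rot: [0.001, 0.701, 0.713, 0.001]
contact_force: [-1.5, 1.1, 6.4]
gripper_width: -0.001
grasp_force: 3.2
```

Emit:
{"method": "carry_out", "body": {"targets": [[0,0,-0.8,0,-1],[3.9,0,0,0,-1],[3.8,0,0,0,-1],[0,0,0,0,-1],[0,0,0.5,0,-1],[0,0,0.3,0,-1],[0,0,0,0,-1],[0,0,0,0,-1]]}}

```text
t: 34.7
eef_pos: [0.5516, -0.0757, 0.0886]
tool_rot: [0.0, 0.702, 0.712, 0.0]
contact_force: [-0.9, 2.7, 7.1]
gripper_width: 0.005
grasp_force: 3.4
```

Block 0.0891 against rim 0.0886 (0.0891 after correcting for the x offset): flush all round, and the rim slope is still about 0.43. Retreat and hand in.

Emit:
{"method": "carry_out", "body": {"targets": [[0,0,-2,0,-1],[0,0,-4,0,-1],[0,0,-5,0,-1],[0,0,-4,0,-1],[0,0,0,0,-1],[0,0,0,0,-1]]}}

```text
t: 35.3
eef_pos: [0.5514, -0.0762, 0.2386]
tool_rot: [0.001, 0.702, 0.712, 0.001]
contact_force: [-0.9, -0.0, 0.2]
gripper_width: 0.002
grasp_force: 0.0
```

```bash
python3 -c "
from station import bot; print(bot.get_obs()['contact_force']); print(bot.hand_in())"
```

```text
[-0.86165411 -0.04618567  0.23848049]
the job is handed in; nothing more can be done
None
```

The block is seated carved face up, and fingertip touches on its upper and lower halves matched the rim to within about 0.5 mm; the slope still reads about 0.43 rad. One press peaked at 52 N, firmer than the gentle press you asked for; handed in at about 35 s, no verdict returned.

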